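# Fit the air-dryer cap and hold it at the purge mark

### The arm

A 7-joint arm with a two-finger parallel gripper is mounted at the origin on the work surface. World frame = base frame: x ahead of the robot, y to its left, z up, the work surface at z = 0. Lengths are in m, angles in degrees, forces in N, time in s.
With the tool pointing down it reaches from about 0.4 to 0.9 m from the base axis. Payload 5.5 kg.
Tool frame: the origin (TCP) lies on the centre line of the jaws, within the pads' length; the fingertips stand 11 mm ahead of it and the grasp point (between the pads) lies 8 mm behind it; z points along the fingers, x is the direction in which the jaws open and shut, and the axes are right-handed (so a half turn about z gives the same grasp; the last joint's range is limited). The gripper opens to 85 mm and grips with 20 to 120 N. Pads are 22 mm wide; open, the fingers measure 114 mm over their backs; the gripper's body (76 mm by 85 mm) begins 54 mm behind the grasp point. The pads swing forward as they close: fully open they stand 13 mm farther back than shut.
Start: joints at [-57.628, 28.699, -24.465, 88.831, 12.651, 65.22, -12.049], TCP at [0.193, 0.621, 0.242] pointing down, gripper open.
Joint ranges: [-164.97, 164.97], [-17.58, 116.51], [-87.97, 89.64], [11.32, 138.91], [-80.73, 260.73], [10.89, 115.49], [-147.41, 147.41]. Speed limits (degrees/s): [147.25, 147.25, 180, 180, 180, 180, 180].

### API

Orientations are given as [roll, pitch, yaw] about the fixed x, y, z axes, in that order (R = Rz(yaw) Ry(pitch) Rx(roll)).
In Python, from workcell import ctrl gives the robot as it stands.
- The arm moves only by the tool move_arm, never from a script. Its arguments are lists of equal length, an entry for each row: "slide": the shift along the tool's x, y, z in cm, a list of three; "dr": the turn, a rotation vector about the tool's x, y, z in rad, a list of three; "jaw": the finger opening in cm, from 0 to 8.54. In form: {"slide": [[dx, dy, dz], ...], "dr": [[rx, ry, rz], ...], "jaw": [jaw, ...]}. A call has 1 to 5 rows; each row is the pose to reach, as a shift and turn from the pose measured when the call began, along the tool's axes at that moment; what a row does not reach only later rows make up. A row lasts 1/8 s, in which the tool goes at most 62.5 mm and 10.7 degrees, less where a joint would pass 70% of its speed; a pose out of reach is approached as far as the arm can. A call with a gripper value outside its range is refused whole. The fingers move at their own pace and stop on an object; the grip force is fixed at half the most. Time passes only in rows, so rows that repeat a pose let the fingers close. It gives the time, the measured TCP pose, the force and the opening at its end, in the units of the state.
- ctrl.state(): the state, without advancing time (a new reading comes with each control period).
- ctrl.get_image(name): name is "scene" or "top"; returns the picture (420x560x3 uint8, red, green, blue); there is no depth.
- ctrl.camera_info(name): a dict with "camera_matrix" (3x3 intrinsics, pixels), "R" (3x3) and "t" (3): a world point X has camera coordinates R X + t. Camera axes: x right, y down, z forward; pixel columns grow to the right and rows downward; lengths in m; the calibration is good to about 2 mm. A picture is of the moment at which its call begins. camera_info takes no time and is no camera call.
- ctrl.hand_in(): hands the job in, once; it reports no verdict.
The state is a dict: "time_s": time; "joints": joint angles; "qd": joint speeds; "joint_torque": joint torques, N m; "ee_pos": TCP position; "tool_rot": TCP orientation; "ft_force": force on the tool from outside, world axes, zero at the start; "wrist_torque": the same for the moment, N m; "gripper_width": finger opening in m.
Only numpy, scipy, OpenCV 4.12 (cv2) and the standard library are available. Lean on these libraries where they do the work, as an engineer would, in place of code of your own. Each camera call takes 0.05 s, during which the arm holds its last target. There are 200 camera calls.

### The job

Get the bench air dryer ready to purge: first turn the brass hex coupling nut clockwise by hand until it is tight against its stop, then set the blue bayonet cap into the grey canister with its lugs in the gaps and press it fully home. Turn the cap clockwise against its spring to the yellow mark, half-way to the lock, never on into the lock click at the red mark, and finish while still gripping the cap and holding it there, because it springs back if let go. Leave the other things on the bench where they are.

Things in the scene. Friction and masses are not known exactly. Their poses are not given: they have to be found in the camera images.
- mouth (a point): Centre of the mouth of the fixed grey canister (90 mm across), on its axis in the rim plane, 110 mm above the bench. z up; x is the line of the two opposite lug gaps: the cap enters with its rib along this x, either way round. Aluminium mouth flange 6 mm thick, round opening 48 mm across, gaps 14 mm wide out to radius 38 mm, free depth below the rim 26 mm
- purge_mark (a point): One of the two opposite yellow half-way marks, on the white collar (115 mm across, 36 mm below the rim) round the canister, 51 mm from its axis. Seen from above the entry marks (black) are in line with the gaps, yellow is 45 degrees clockwise from them, red (lock click) 90 degrees clockwise. Dark base plate: 12 mm thick, 130 mm along x, from 80 mm on the +y to 200 mm on the -y side of the axis
- lid_grip (a point): Centre of the grip rib of the loose blue bayonet cap (220 g, standing upright on the bench), 43 mm above its underside. z up, x along the rib. Rib 62 mm long, 18 mm wide, from 24 to 62 mm above the underside, with a white line on top. Fully home in the canister this point is 27 mm above mouth
- lid_foot (a point): Centre of the blue cap's underside, same axes as lid_grip. Going up from it: hub 43 mm across, 0 to 16 mm, with two lugs along x (in line with the rib), 9 mm wide, 66 mm over their tips, 2 to 8 mm up; then a disc 88 mm across, 16 to 24 mm, whose underside rests on the canister rim when the cap is home
- rotor (a joint): Angle (rad) of the sprung orange rotor in the canister that takes the lugs between its prongs. 0 at rest, prongs at the gaps; grows as the cap turns clockwise seen from above; 0.785 half-way (yellow), 1.57 locked stop (red). About 0.1 rad play to the cap. Spring pushes back 0.08 N m at 0, 0.19 half-way, 0.30 at the stop, and returns a released cap. The click starts to resist near 1.1
- nut (a joint): Angle of the brass hex coupling nut on the outlet beside the canister, rad; 0 loosest, grows turning clockwise seen from above, hard stop (tight) at 1.2. It starts loose, needs 0.1 N m, stays where it is left
- outlet (a point): Centre of the brass hex nut, on its vertical axis, 61 mm above the bench, 135 mm from the canister axis on the -y side. Same axes as mouth; does not turn with the nut. Nut 36 mm across flats, 44 to 78 mm above the bench, topped by a 25 mm round steel end 7 mm high with a red line. At nut = 0 one pair of flats faces +y and -y; they turn with the nut
- spray: White spray can, 64 mm across, 190 mm high, standing; bystander. Origin under its centre
- caulk: Yellow sealant cartridge, 48 mm across, 190 mm high, standing; bystander. Origin under its centre
- tape: Green roll of tape, 100 mm across, 36 mm high, lying flat; bystander. Origin under its centre
- spanner: Steel wrench 200 mm long lying on the bench, along its x; bystander. Origin under its middle
- tray: Black six-compartment tray of fittings, 130 x 240 x 45 mm; bystander. Origin under its centre
- clamp: Steel C-clamp lying flat, about 110 x 170 mm, 24 mm high; bystander. Origin at one corner of its frame
Things that resemble listed ones, but are neither listed nor needed, are in the scene too. Of the things that look like the part that bears lid_grip, the middle-sized one is meant.

How it is judged:
By the outcome, as a careful person would: the job done as asked, in the order asked, and still so for the second after the job is handed in, while the arm keeps its last pose, push and grip.
It also fails if it takes over 54 s, if anything falls off the work surface, if the arm or the gripper's body presses on something with over 40 N, if the wrist force passes 120 N, or if a joint passes its speed limit or range.

## Working session

There is one attempt and no reset: what is moved stays moved. The work goes in short steps, Python scripts to look and compute and a tool call to move; the robot and the scene stay as the last step left them, time stands still between calls to the robot, and variables do not carry over. Pictures are saved under pics/ and viewed, on a budget of 10 in all, crops included, one or two more only if the job needs it, and the job is handed in when it is done.

Besides the shell and the picture viewer there is one more tool, called as name(argument=value, ...) on one line, values as JSON. move_arm: Moves the arm, as the interface text tells. Its arguments: {"type":"object","properties":{"slide":{"type":"array","items":{"type":"array","items":{"type":"number"}}},"dr":{"type":"array","items":{"type":"array","items":{"type":"number"}}},"jaw":{"type":"array","items":{"type":"number"}}},"required":["slide","dr","jaw"]}

```bash
mkdir -p pics; python3 - <<'E'
from workcell import ctrl
import cv2,numpy as np
for n in("scene","top"):
    im=ctrl.get_image(n); cv2.imwrite(f"pics/{n}0.png",cv2.resize(im[:,:,::-1],(800,600),interpolation=cv2.INTER_CUBIC))
    c=ctrl.camera_info(n); print(n,np.round(c["camera_matrix"],1).tolist(),np.round(-np.array(c["R"]).T@c["t"],3),np.round(c["R"],3).tolist())
s=ctrl.state();print({k:np.round(v,3).tolist() for k,v in s.items()})
E
```

```text
scene [[535.1, 0.0, 275.7], [0.0, 535.1, 209.0], [0.0, 0.0, 1.0]] [1.264 0.188 1.213] [[-0.213, 0.977, 0.007], [0.812, 0.181, -0.556], [-0.544, -0.113, -0.831]]
top [[471.9, 0.0, 280.1], [0.0, 471.9, 206.7], [0.0, 0.0, 1.0]] [0.316 0.03  1.212] [[-0.005, -1.0, 0.0], [-0.975, 0.005, -0.22], [0.22, -0.001, -0.975]]
{'time_s': 0.1, 'joints': [-57.627, 28.751, -24.455, 88.885, 12.65, 65.22, -12.05], 'qd': [0.082, -0.103, -0.01, -0.153, -0.018, -0.041, 0.044], 'joint_torque': [-0.012, -57.081, -5.838, -28.175, 0.011, 0.006, 0.0], 'ee_pos': [0.193, 0.62, 0.241], 'tool_rot': [-179.995, 0.103, 72.71], 'ft_force': [0.55, -0.302, -0.448], 'wrist_torque': [0.013, -0.046, 0.009], 'gripper_width': 0.086}
```

View pics/scene0.png

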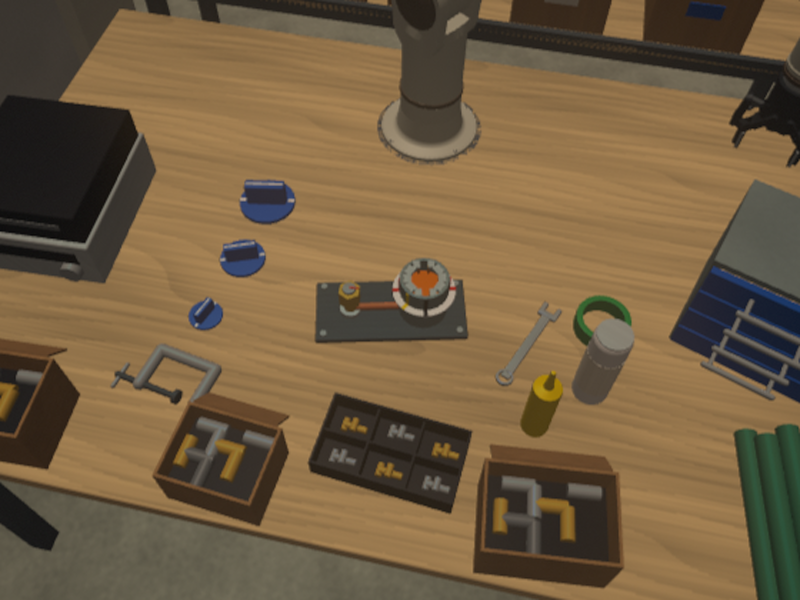

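View pics/top0.png

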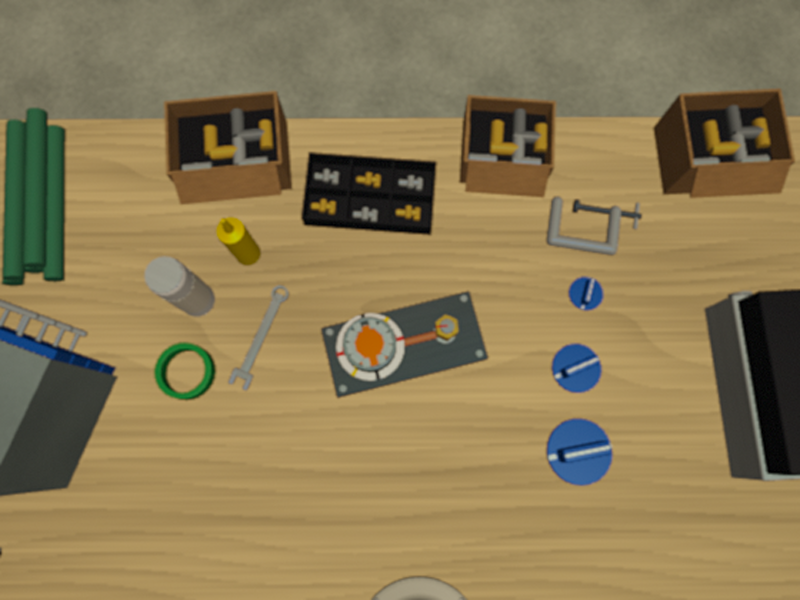

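The scene view shows three blue caps; the middle one is at about (242,257) scene and (577,368) top. The canister is at (370,340) top and the nut at (447,327) top. I'll enlarge these next.

```bash
cat > h.py <<'E'
from workcell import ctrl
import cv2,numpy as np
from scipy.optimize import least_squares
def cam(n):
    c=ctrl.camera_info(n); return np.array(c["camera_matrix"]),np.array(c["R"]),np.array(c["t"])
def proj(n,X):
    K,R,t=cam(n); p=(R@np.atleast_2d(X).T).T+t; p=p@K.T; return p[:,:2]/p[:,2:]
def atz(n,uv,z):
    K,R,t=cam(n); d=R.T@np.linalg.solve(K,[uv[0],uv[1],1]); C=-R.T@t; return C+d*(z-C[2])/d[2]
def tile(n,c,half,W,H,im=None):
    im=ctrl.get_image(n)[:,:,::-1] if im is None else im
    x0,y0=c[0]-half,c[1]-half*H/W; s=W/(2*half)
    M=np.array([[s,0,-s*x0-.0],[0,s,-s*y0]]); print(n,"origin",x0,y0,"scale",s)
    return cv2.warpAffine(im,M,(W,H),flags=cv2.INTER_CUBIC)
E
python3 - <<'E'
from h import *
t=ctrl.get_image("top")[:,:,::-1]; s=ctrl.get_image("scene")[:,:,::-1]
a=np.hstack([tile("top",(286,236),50,500,300,t),tile("top",(404,258),30,300,300,t)])
b=np.hstack([tile("scene",(272,206),50,500,300,s),tile("scene",(169,179),30,300,300,s)])
cv2.imwrite("pics/c1.png",np.vstack([a,b]))
E
```

```text
top origin 236 206.0 scale 5.0
top origin 374 228.0 scale 5.0
scene origin 222 176.0 scale 5.0
scene origin 139 149.0 scale 5.0
```

View pics/c1.png

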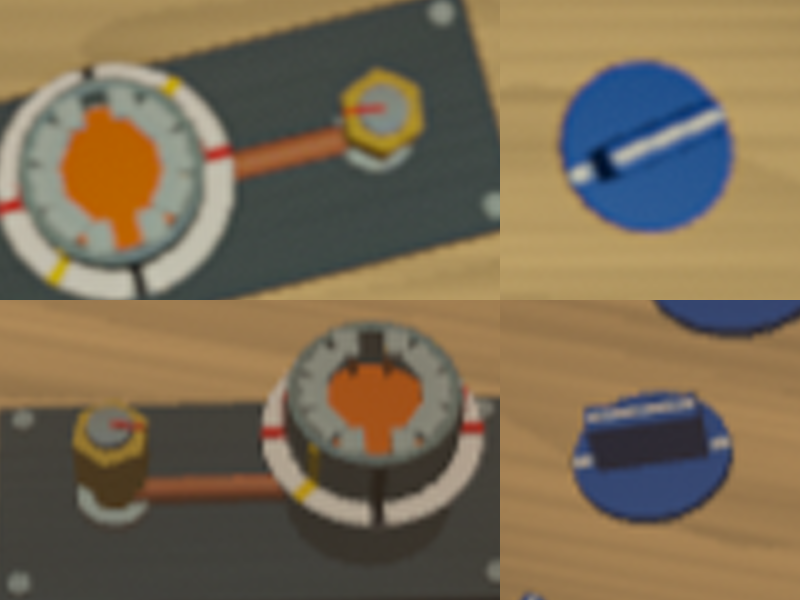

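Crops read as follows (800x600 tile pixels):
- Rim centre at (111,171) top and (375,394) scene, with gaps at (93,97) and (130,245) top.
- Nut end at (380,109) top and (110,426) scene.
- Cap disc centre at (647,147) top and (652,457) scene; rib top from (585,412) to (695,400) scene.

```bash
python3 - <<'E'
from h import *
T=lambda x,y,o:(o[0]+x/5-.0,o[1]+y/5)
tt=(236,206);tc=(374-100,228);st=(222,176-60);sc=(139-100,149-60)
def p(l,n,o,x,y,z): r=atz(n,T(x,y,o),z); print(l,n,np.round(r,4)); return r
ang=lambda a,b:np.degrees(np.arctan2(*(b-a)[1::-1]))
p("mouth","top",tt,111,171,.11);p("mouth","scene",st,375,394,.11)
a=p("gap","top",tt,93,97,.11);b=p("gap","top",tt,127,245,.11);print(ang(a,b))
a=p("gap","scene",st,371,345,.11);b=p("gap","scene",st,376,443,.11);print(ang(a,b))
for q in [("blk",89,72),("blk2",138,280),("red",217,153),("red2",8,208),("yel",172,86),("yel2",60,270)]: p(q[0],"top",tt,*q[1:],.074)
p("nut","top",tt,380,109,.085);p("nut","scene",st,110,426,.085)
p("nuthexc","top",tt,382,110,.078)
p("cap","top",tc,647,147,.024);p("cap","scene",sc,652,457,.024)
a=p("rib","scene",sc,585,412,.062);b=p("rib","scene",sc,695,400,.062);print(ang(a,b))
a=p("disc","scene",sc,583,462,.024);b=p("disc","scene",sc,720,443,.024);print(ang(a,b))
a=p("ribtop","top",tc,615,160,.062);b=p("ribtop","top",tc,722,113,.062);print(ang(a,b))
E
```

```text
mouth top [0.4843 0.0801 0.11  ]
mouth scene [0.4881 0.0816 0.11  ]
gap top [0.5198 0.0888 0.11  ]
gap top [0.4494 0.0724 0.11  ]
-166.89440573328898
gap scene [0.4584 0.0737 0.11  ]
gap scene [0.5173 0.0878 0.11  ]
13.422417022852475
blk top [0.5389 0.0928 0.074 ]
blk2 top [0.4368 0.0684 0.074 ]
red top [0.4984 0.0301 0.074 ]
red2 top [0.472  0.1316 0.074 ]
yel top [0.5317 0.052  0.074 ]
yel2 top [0.4418 0.1061 0.074 ]
nut top [ 0.5178 -0.049   0.085 ]
nut scene [ 0.5197 -0.0494  0.085 ]
nuthexc top [ 0.5186 -0.0505  0.078 ]
cap top [ 0.4519 -0.2821  0.024 ]
cap scene [ 0.4565 -0.2807  0.024 ]
rib scene [ 0.4612 -0.3109  0.062 ]
rib scene [ 0.4404 -0.2553  0.062 ]
110.57315203865925
disc scene [ 0.4681 -0.3168  0.024 ]
disc scene [ 0.439 -0.247  0.024]
112.60153659796006
ribtop top [ 0.4413 -0.2561  0.062 ]
ribtop top [ 0.4641 -0.3099  0.062 ]
-67.06894816339575
```

```bash
cat >> h.py <<'E'
from scipy.spatial.transform import Rotation as Ro
def tgt(x,y,z,yaw):
    s=ctrl.state(); R=Ro.from_euler("xyz",s["tool_rot"],degrees=True); G=Ro.from_euler("xyz",[180,0,yaw],degrees=True)
    print("slide",np.round(R.inv().apply(np.array([x,y,z])-s["ee_pos"])*100,2),"dr",np.round((R.inv()*G).as_rotvec(),3))
def st():
    s=ctrl.state(); print({k:np.round(s[k],3).tolist() for k in("time_s","joints","ee_pos","tool_rot","ft_force","wrist_torque","gripper_width")})
E
python3 -c "
from h import *
tgt(.193,.62,.36,72);tgt(.33,.38,.40,55)
# cabinet corners assuming heights
for z in (.1,.2): print([np.round(atz('top',(u*.7,v*.7),z),2) for u,v in((115,372),(0,305),(70,485))])
"
```

```text
slide [ -0.04  -0.   -11.83] dr [-0.     0.001  0.012]
slide [-18.89  20.21 -15.81] dr [0.    0.001 0.309]
[array([0.44, 0.5 , 0.1 ]), array([0.55, 0.7 , 0.1 ]), array([0.26, 0.55, 0.1 ])]
[array([0.43, 0.46, 0.2 ]), array([0.53, 0.64, 0.2 ]), array([0.27, 0.51, 0.2 ])]
```

move_arm(slide=[[0, 0, -6], [-2, 2, -12], [-8, 8, -15], [-13, 14, -16], [-18.9, 20.2, -16]], dr=[[0, 0, 0], [0, 0, 0], [0, 0, 0.1], [0, 0, 0.2], [0, 0, 0.31]], jaw=[8.5, 8.5, 8.5, 8.5, 8.5])

```text
time_s: 0.82
ee_pos: [0.2968, 0.4376, 0.3982]
tool_rot: [180.0, -0.0, 54.8]
ft_force: [0.8, -0.1, 0.4]
gripper_width: 0.0852
```

```bash
python3 -c "
from h import *
st();tgt(.5,.1,.30,34)"
```

```text
{'time_s': 0.825, 'joints': [-41.514, 8.592, -19.557, 94.122, 2.964, 77.745, -6.731], 'ee_pos': [0.297, 0.438, 0.398], 'tool_rot': [179.975, -0.049, 54.764], 'ft_force': [0.772, -0.098, 0.421], 'wrist_torque': [0.029, -0.074, 0.022], 'gripper_width': 0.085}
slide [-15.85  36.07   9.83] dr [ 0.    -0.001  0.362]
```

move_arm(slide=[[-3, 6, 1], [-6, 12, 2], [-9, 20, 4], [-13, 30, 7], [-15.9, 36, 9.8]], dr=[[0, 0, 0.1], [0, 0, 0.2], [0, 0, 0.3], [0, 0, 0.36], [0, 0, 0.36]], jaw=[8.5, 8.5, 8.5, 8.5, 8.5])

```text
time_s: 1.45
ee_pos: [0.4529, 0.176, 0.3306]
tool_rot: [180.0, -0.1, 34.1]
ft_force: [0.8, 1.0, -0.3]
gripper_width: 0.0855
```

```bash
python3 -c "
from h import *
st();tgt(.5185,-.0495,.14,34)"
```

```text
{'time_s': 1.45, 'joints': [-21.407, 5.297, -3.217, 106.045, 0.326, 68.523, 9.373], 'ee_pos': [0.453, 0.176, 0.331], 'tool_rot': [179.969, -0.141, 34.102], 'ft_force': [0.775, 1.003, -0.294], 'wrist_torque': [0.028, -0.1, -0.004], 'gripper_width': 0.085}
slide [-7.26 22.34 19.05] dr [ 0.001 -0.002  0.002]
```

move_arm(slide=[[-2, 6, 2], [-4, 12, 6], [-6, 18, 10], [-7.3, 22.3, 14], [-7.3, 22.3, 18]], dr=[[0, 0, 0], [0, 0, 0], [0, 0, 0], [0, 0, 0], [0, 0, 0]], jaw=[8.5, 8.5, 8.5, 8.5, 8.5])

```text
time_s: 2.08
ee_pos: [0.52, -0.053, 0.1507]
tool_rot: [179.7, -0.3, 33.9]
ft_force: [0.6, 0.8, 0.2]
gripper_width: 0.0849
```

```bash
python3 -c "
from h import *
st();tgt(.5185,-.0495,.058,34)
s=ctrl.get_image('scene')[:,:,::-1];t=ctrl.get_image('top')[:,:,::-1]
cv2.imwrite('pics/n1.png',np.hstack([tile('top',(312,228),20,400,400,t),tile('scene',(245,202),20,400,400,s)]))"
```

```text
{'time_s': 2.075, 'joints': [-3.18, 20.41, 7.252, 112.969, -3.475, 46.41, 39.881], 'ee_pos': [0.52, -0.053, 0.151], 'tool_rot': [179.743, -0.324, 33.88], 'ft_force': [0.633, 0.828, 0.198], 'wrist_torque': [0.041, -0.004, 0.04], 'gripper_width': 0.085}
slide [ 0.02 -0.42  9.27] dr [ 0.004 -0.006 -0.002]
top origin 292 208.0 scale 10.0
scene origin 225 182.0 scale 10.0
```

View pics/n1.png

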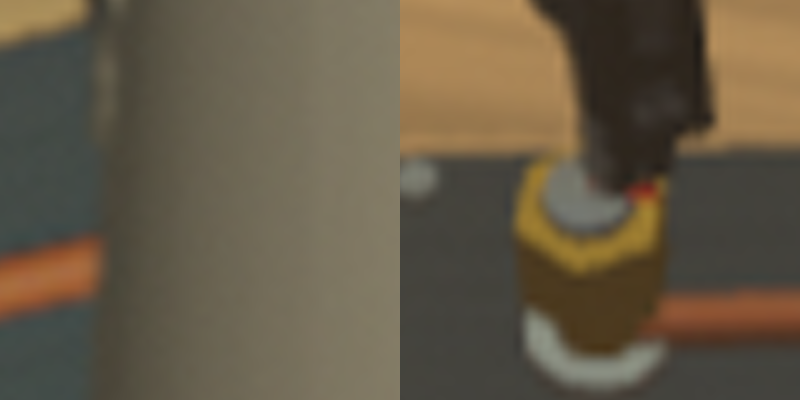

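Scene tile (right) shows the nut below the open fingers, with the nearest hex vertex at (580,270). That puts a pair of flats at a yaw of about 34°, as planned, so I'll descend.

move_arm(slide=[[0, -0.42, 4], [0, -0.42, 8.5], [0, -0.42, 9.1], [0, -0.42, 9.1], [0, -0.42, 9.1]], dr=[[0, 0, 0], [0, 0, 0], [0, 0, 0], [0, 0, 0], [0, 0, 0]], jaw=[8.5, 8.5, 8.5, 6, 3])

```text
time_s: 2.8
ee_pos: [0.512, -0.0488, 0.0559]
tool_rot: [-179.8, 0.3, 33.8]
ft_force: [0.2, 0.2, -0.1]
gripper_width: 0.0513
```

move_arm(slide=[[0, 0, 0], [0, 0, 0], [0, 0, 0]], dr=[[0, 0, 0], [0, 0, 0], [0, 0, 0]], jaw=[2.5, 2.5, 2.5])

```text
time_s: 3.18
ee_pos: [0.5159, -0.0466, 0.0577]
tool_rot: [-180.0, -0.1, 34.0]
ft_force: [6.7, 4.7, -5.6]
gripper_width: 0.0352
```

```bash
python3 -c "
from h import *
st();tgt(.5185,-.0495,.06,34)"
```

```text
{'time_s': 3.175, 'joints': [-2.598, 28.933, 5.91, 115.92, -5.103, 35.271, 40.701], 'ee_pos': [0.516, -0.047, 0.058], 'tool_rot': [-179.995, -0.143, 33.959], 'ft_force': [6.654, 4.741, -5.597], 'wrist_torque': [0.797, -1.049, -0.055], 'gripper_width': 0.035}
slide [ 0.05  0.39 -0.23] dr [-0.    -0.002 -0.001]
```

move_arm(slide=[[0.05, 0.35, 0], [0.05, 0.35, 0], [0.05, 0.35, 0], [0.05, 0.35, 0], [0.05, 0.35, 0]], dr=[[0, 0, 0.15], [0, 0, 0.3], [0, 0, 0.45], [0, 0, 0.6], [0, 0, 0.75]], jaw=[2.5, 2.5, 2.5, 2.5, 2.5])

```text
time_s: 3.8
ee_pos: [0.5199, -0.0456, 0.0578]
tool_rot: [-179.7, -0.2, -9.1]
ft_force: [8.5, 6.3, -17.7]
gripper_width: 0.0349
```

```bash
python3 -c "
from h import *
st();tgt(.5185,-.0495,.06,-25)"
```

```text
{'time_s': 3.8, 'joints': [-11.334, 29.973, 16.69, 115.799, -14.612, 35.92, 6.025], 'ee_pos': [0.52, -0.046, 0.058], 'tool_rot': [-179.714, -0.223, -9.085], 'ft_force': [8.475, 6.323, -17.679], 'wrist_torque': [1.365, -1.138, 0.123], 'gripper_width': 0.035}
slide [-0.07  0.41 -0.22] dr [-0.005 -0.003  0.278]
```

move_arm(slide=[[0, 0.1, 0.1], [0, 0.2, 0.1], [0, 0.2, 0.1], [0, 0.2, 0.1]], dr=[[0, 0, 0.1], [0, 0, 0.2], [0, 0, 0.27], [0, 0, 0.27]], jaw=[2.5, 2.5, 2.5, 2.5])

```text
time_s: 4.3
ee_pos: [0.5213, -0.0459, 0.0578]
tool_rot: [-179.5, -0.3, -24.5]
ft_force: [4.8, 1.5, -8.0]
gripper_width: 0.0355
```

```bash
python3 -c "
from h import *
st()"
```

```text
{'time_s': 4.3, 'joints': [-14.321, 30.531, 20.539, 115.842, -18.181, 36.203, -6.187], 'ee_pos': [0.521, -0.046, 0.058], 'tool_rot': [-179.519, -0.269, -24.517], 'ft_force': [4.849, 1.548, -7.969], 'wrist_torque': [0.563, -0.29, -0.07], 'gripper_width': 0.035}
```

move_arm(slide=[[0, 0.1, 0], [0, 0.1, 0], [0, 0.1, 0]], dr=[[0, 0, 0.06], [0, 0, 0.12], [0, 0, 0.12]], jaw=[2.5, 2.5, 2.5])

```text
time_s: 4.68
ee_pos: [0.5226, -0.0447, 0.0579]
tool_rot: [-179.4, -0.3, -31.1]
ft_force: [7.6, 1.2, -17.2]
gripper_width: 0.0348
```

```bash
python3 -c "
from h import *
st()"
```

```text
{'time_s': 4.675, 'joints': [-15.705, 30.788, 22.14, 115.852, -19.703, 36.3, -11.538], 'ee_pos': [0.523, -0.045, 0.058], 'tool_rot': [-179.387, -0.329, -31.084], 'ft_force': [7.567, 1.25, -17.195], 'wrist_torque': [0.71, -1.193, 1.047], 'gripper_width': 0.035}
```

Torque jumped to about 1 N m, which means the stop. I'll release, retreat upward and check.

move_arm(slide=[[0, 0, 0], [0, 0, 0], [0, 0, 0], [0, 0, -5], [0, 0, -9]], dr=[[0, 0, 0], [0, 0, 0], [0, 0, 0], [0, 0, 0], [0, 0, 0]], jaw=[5, 8.5, 8.5, 8.5, 8.5])

```text
time_s: 5.3
ee_pos: [0.5215, -0.0457, 0.1493]
tool_rot: [-179.4, -0.3, -31.1]
ft_force: [0.3, 0.5, -0.3]
gripper_width: 0.0851
```

```bash
python3 -c "
from h import *
st();tgt(.4545,-.2815,.20,-68);tgt(.4545,-.2815,.20,22)"
```

```text
{'time_s': 5.3, 'joints': [-19.81, 22.146, 26.868, 113.574, -14.074, 46.777, -16.165], 'ee_pos': [0.521, -0.046, 0.149], 'tool_rot': [-179.399, -0.329, -31.138], 'ft_force': [0.293, 0.542, -0.33], 'wrist_torque': [-0.04, -0.019, 0.031], 'gripper_width': 0.085}
slide [ 6.49 23.59 -5.28] dr [-0.012 -0.002  0.643]
slide [ 6.49 23.59 -5.28] dr [-0.007 -0.01  -0.927]
```

move_arm(slide=[[1.5, 5, -5], [3, 11, -5.3], [5, 17, -5.3], [6.5, 23.6, -5.3], [6.5, 23.6, -5.3]], dr=[[0, 0, -0.18], [0, 0, -0.36], [0, 0, -0.54], [0, 0, -0.73], [0, 0, -0.92]], jaw=[8.5, 8.5, 8.5, 8.5, 8.5])

```text
time_s: 5.92
ee_pos: [0.4527, -0.2853, 0.2009]
tool_rot: [-179.9, -0.7, 18.9]
ft_force: [1.0, -0.0, 0.1]
gripper_width: 0.0847
```

```bash
python3 -c "
from h import *
st();tgt(.4545,-.2815,.042,22)
s=ctrl.get_image('scene')[:,:,::-1];t=ctrl.get_image('top')[:,:,::-1]
a=np.hstack([tile('top',(312,228),20,400,300,t),tile('scene',(245,202),20,400,300,s)])
b=np.hstack([tile('top',(404,258),30,400,300,t),tile('scene',(169,179),30,400,300,s)])
cv2.imwrite('pics/n2.png',np.vstack([a,b]))"
```

```text
{'time_s': 5.925, 'joints': [9.683, 18.673, 24.142, 109.439, -10.085, 53.464, 57.576], 'ee_pos': [0.453, -0.285, 0.201], 'tool_rot': [-179.949, -0.679, 18.894], 'ft_force': [1.046, -0.004, 0.118], 'wrist_torque': [0.038, 0.008, -0.026], 'gripper_width': 0.085}
slide [ 0.1  -0.29 15.89] dr [-0.001 -0.012 -0.054]
top origin 292 213.0 scale 10.0
scene origin 225 187.0 scale 10.0
top origin 374 235.5 scale 6.666666666666667
scene origin 139 156.5 scale 6.666666666666667
```

View pics/n2.png

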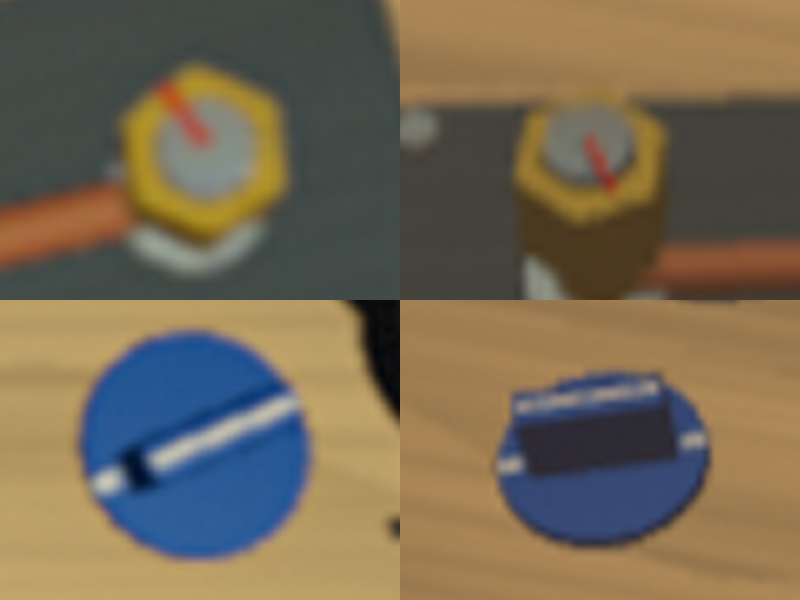

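Nut tile: the red line now points from (207,148) to (165,88), about 35° world. At zero it lies along +y (104°), so it has turned 69°, about 1.2 rad, and the nut is tight. The cap is undisturbed, with its disc centred at (195,445) in its tile. Descending on the rib.

move_arm(slide=[[0.1, -0.3, 5], [0.1, -0.3, 10], [0.1, -0.3, 14], [0.1, -0.3, 15.8], [0.1, -0.3, 15.8]], dr=[[0, -0.01, -0.05], [0, -0.01, -0.05], [0, -0.01, -0.05], [0, -0.01, -0.05], [0, -0.01, -0.05]], jaw=[8.5, 8.5, 8.5, 8.5, 8.5])

```text
time_s: 6.65
ee_pos: [0.4533, -0.2822, 0.0423]
tool_rot: [-179.9, 0.0, 21.4]
ft_force: [-0.6, -0.1, 0.7]
gripper_width: 0.0853
```

```bash
python3 -c "
from h import *
st();tgt(.4545,-.2815,.042,22)"
```

```text
{'time_s': 6.65, 'joints': [14.201, 32.891, 18.535, 114.11, -17.299, 35.684, 65.547], 'ee_pos': [0.453, -0.282, 0.042], 'tool_rot': [-179.922, 0.0, 21.414], 'ft_force': [-0.585, -0.082, 0.725], 'wrist_torque': [0.011, 0.008, -0.025], 'gripper_width': 0.085}
slide [ 0.14 -0.02  0.03] dr [-0.001 -0.    -0.01 ]
```

move_arm(slide=[[0.14, 0, 0], [0.14, 0, 0], [0.14, 0, 0], [0.14, 0, 0], [0.14, 0, 0]], dr=[[0, 0, -0.01], [0, 0, -0.01], [0, 0, -0.01], [0, 0, -0.01], [0, 0, -0.01]], jaw=[6, 4, 2, 1, 1])

```text
time_s: 7.28
ee_pos: [0.4549, -0.282, 0.043]
tool_rot: [-180.0, -0.0, 22.0]
ft_force: [-1.3, 0.0, 5.9]
gripper_width: 0.017
```

move_arm(slide=[[0, 0, 0], [0, 0, 0]], dr=[[0, 0, 0], [0, 0, 0]], jaw=[1, 1])

```text
time_s: 7.52
ee_pos: [0.4548, -0.282, 0.0429]
tool_rot: [-179.9, -0.0, 22.0]
ft_force: [-0.2, -0.0, 2.4]
gripper_width: 0.0173
```

```bash
python3 -c "
from h import *
st();tgt(.4545,-.2815,.22,22)"
```

```text
{'time_s': 7.525, 'joints': [14.201, 32.878, 18.427, 113.97, -17.18, 35.764, 65.888], 'ee_pos': [0.455, -0.282, 0.043], 'tool_rot': [-179.946, -0.034, 21.968], 'ft_force': [-0.238, -0.028, 2.434], 'wrist_torque': [0.077, 0.068, 0.015], 'gripper_width': 0.017}
slide [ -0.    -0.07 -17.71] dr [-0.001 -0.001 -0.001]
```

move_arm(slide=[[0, 0, -4], [0, 0, -9], [0, -3, -14], [0, -7, -19], [0, -12, -20]], dr=[[0, 0, 0], [0, 0, 0], [0, 0, -0.12], [0, 0, -0.27], [0, 0, -0.42]], jaw=[1, 1, 1, 1, 1])

```text
time_s: 8.15
ee_pos: [0.4113, -0.1712, 0.246]
tool_rot: [179.7, -0.2, 46.2]
ft_force: [1.4, 1.2, -3.1]
gripper_width: 0.0172
```

```bash
python3 -c "
from h import *
st();tgt(.486,.081,.24,104)"
```

```text
{'time_s': 8.15, 'joints': [1.641, 5.221, 18.658, 118.059, -2.087, 56.669, 67.583], 'ee_pos': [0.411, -0.171, 0.246], 'tool_rot': [179.718, -0.205, 46.22], 'ft_force': [1.428, 1.239, -3.078], 'wrist_torque': [0.112, -0.045, 0.015], 'gripper_width': 0.017}
slide [ 23.37 -12.06   0.62] dr [ 6.000e-03 -1.000e-03 -1.008e+00]
```

move_arm(slide=[[4, -3, 0.6], [8, -5, 0.6], [12, -7, 0.6], [18, -9.5, 0.6], [23.4, -12, 0.6]], dr=[[0, 0, -0.17], [0, 0, -0.34], [0, 0, -0.51], [0, 0, -0.68], [0, 0, -0.85]], jaw=[1, 1, 1, 1, 1])

```text
time_s: 8.78
ee_pos: [0.4868, 0.0822, 0.2399]
tool_rot: [179.7, 0.1, 95.2]
ft_force: [1.1, -0.2, -2.1]
gripper_width: 0.0171
```

```bash
python3 -c "
from h import *
st();tgt(.486,.081,.18,104)"
```

```text
{'time_s': 8.775, 'joints': [-14.6, 10.839, 2.027, 111.996, -0.304, 56.857, 82.741], 'ee_pos': [0.487, 0.082, 0.24], 'tool_rot': [179.671, 0.085, 95.185], 'ft_force': [1.096, -0.16, -2.107], 'wrist_torque': [-0.058, -0.114, -0.021], 'gripper_width': 0.017}
slide [-0.11 -0.12  5.99] dr [ 0.006  0.002 -0.154]
```

move_arm(slide=[[-0.1, -0.1, 2], [-0.1, -0.1, 4], [-0.1, -0.1, 6], [-0.1, -0.1, 6], [-0.1, -0.1, 6]], dr=[[0, 0, -0.1], [0, 0, -0.154], [0.006, 0.002, -0.154], [0.006, 0.002, -0.154], [0.006, 0.002, -0.154]], jaw=[1, 1, 1, 1, 1])

```text
time_s: 9.4
ee_pos: [0.4864, 0.0811, 0.1802]
tool_rot: [-180.0, -0.0, 104.0]
ft_force: [0.6, -0.2, -1.8]
gripper_width: 0.0167
```

```bash
python3 -c "
from h import *
st();tgt(.486,.081,.15,104)
s=ctrl.get_image('scene')[:,:,::-1];t=ctrl.get_image('top')[:,:,::-1]
cv2.imwrite('pics/i1.png',np.hstack([tile('top',(262,236),30,400,500,t),tile('scene',(298,190),30,400,500,s)]))"
```

```text
{'time_s': 9.4, 'joints': [-13.389, 15.404, 0.93, 115.097, -0.33, 49.516, 91.723], 'ee_pos': [0.486, 0.081, 0.18], 'tool_rot': [-179.986, -0.004, 104.002], 'ft_force': [0.646, -0.187, -1.774], 'wrist_torque': [-0.04, -0.035, -0.031], 'gripper_width': 0.017}
slide [ 0.   -0.04  3.02] dr [-0. -0.  0.]
top origin 232 198.5 scale 6.666666666666667
scene origin 268 152.5 scale 6.666666666666667
```

View pics/i1.png

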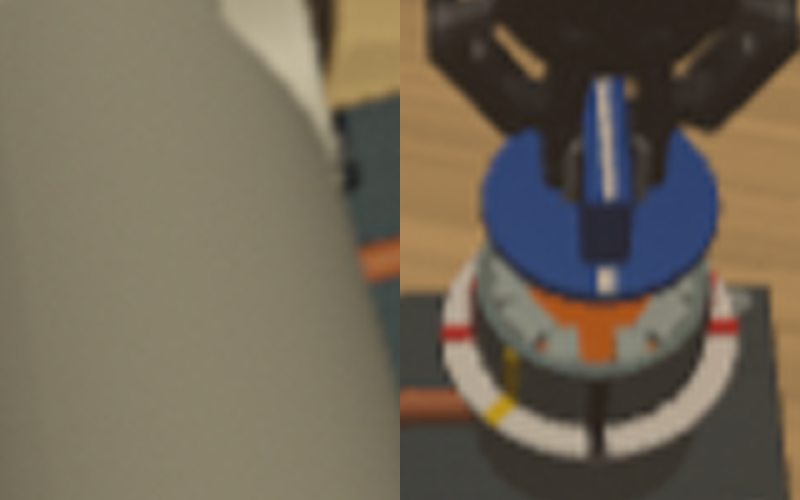

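Scene tile: the cap is above the canister, disc edges at x 480 and 720 with bottom y 302; white disc mark at (606,278). Rim edges at x 476 and 712 with bottom y 377; front gap at (598,350), black mark at (597,430).

```bash
python3 - <<'E'
from h import *
def ext(c,z,r):
    a=np.linspace(0,6.283,361); p=proj("scene",np.c_[c[0]+r*np.cos(a),c[1]+r*np.sin(a),0*a+z]); p=(p-[268,152.5])*6.6667
    return np.array([p[:,0].min()+400,p[:,0].max()+400,p[:,1].max()])
for l,z,r,m in(("disc(bottom z.153/top .161)",.157,.044,(480,720,302)),("rim",.11,.045,(476,712,377))):
    f=least_squares(lambda c:ext(c,z,r)-m,[.486,.081]); print(l,np.round(f.x,4),np.round(f.fun,1))
U=lambda x,y:(268+(x-400)/6.6667,152.5+y/6.6667)
print("mark",atz("scene",U(606,278),.161),"blk",atz("scene",U(597,430),.074),"gap",atz("scene",U(598,350),.11))
a=atz("scene",U(603,85),.199);b=atz("scene",U(610,195),.199);print(a,b,np.degrees(np.arctan2(*(b-a)[1::-1])))
E
```

```text
disc(bottom z.153/top .161) [0.4861 0.0818] [ 0.4 -0.4  0. ]
rim [0.4863 0.0815] [-0.8  0.8 -0. ]
mark [0.52119268 0.090619   0.161     ] blk [0.53011919 0.09265813 0.074     ] gap [0.51824841 0.08923677 0.11      ]
[0.46420691 0.07687416 0.199     ] [0.51233381 0.08869249 0.199     ] 13.796890010119014
```

Aligned within about 1 mm. I'll descend.

move_arm(slide=[[0, 0, 1.3], [0, 0, 2.4], [0, 0, 3.2], [0, 0, 3.8], [0, 0, 4.2]], dr=[[0, 0, 0], [0, 0, 0], [0, 0, 0], [0, 0, 0], [0, 0, 0]], jaw=[1, 1, 1, 1, 1])

```text
time_s: 10.12
ee_pos: [0.4868, 0.0812, 0.1383]
tool_rot: [180.0, -0.0, 104.0]
ft_force: [-0.0, -0.9, -3.2]
gripper_width: 0.0173
```

```bash
python3 -c "
from h import *
st();tgt(.486,.081,.137,104)"
```

```text
{'time_s': 10.125, 'joints': [-13.31, 19.037, 0.851, 116.893, -0.404, 44.033, 91.789], 'ee_pos': [0.487, 0.081, 0.138], 'tool_rot': [179.96, -0.002, 104.005], 'ft_force': [-0.034, -0.871, -3.21], 'wrist_torque': [0.006, -0.014, 0.008], 'gripper_width': 0.017}
slide [ 0.   -0.08  0.13] dr [ 0.001 -0.     0.   ]
```

move_arm(slide=[[0, -0.05, 0.15], [0, -0.05, 0.3], [0, -0.05, 0.4]], dr=[[0, 0, 0], [0, 0, 0], [0, 0, 0]], jaw=[1, 1, 1])

```text
time_s: 10.5
ee_pos: [0.4866, 0.0809, 0.1368]
tool_rot: [179.9, -0.0, 104.0]
ft_force: [-10.3, -2.9, 29.4]
gripper_width: 0.0169
```

```bash
python3 -c "
from h import *
st()"
```

```text
{'time_s': 10.5, 'joints': [-13.287, 19.138, 0.859, 116.997, -0.428, 43.804, 91.802], 'ee_pos': [0.487, 0.081, 0.137], 'tool_rot': [179.936, -0.013, 103.969], 'ft_force': [-10.305, -2.926, 29.366], 'wrist_torque': [-0.059, 2.522, 0.105], 'gripper_width': 0.017}
```

move_arm(slide=[[0, 0, 0.05], [0, 0, 0.05], [0, 0, 0.05], [0, 0, 0.05], [0, 0, 0.05]], dr=[[0, 0, 0], [0, 0, 0.1], [0, 0, 0.2], [0, 0, 0.3], [0, 0, 0.4]], jaw=[1, 1, 1, 1, 1])

```text
time_s: 11.12
ee_pos: [0.4871, 0.0803, 0.137]
tool_rot: [179.9, -0.0, 80.9]
ft_force: [-0.8, -3.5, 3.8]
gripper_width: 0.0173
```

```bash
python3 -c "
from h import *
st();tgt(.4864,.081,.137,58)"
```

```text
{'time_s': 11.125, 'joints': [-17.274, 19.149, 5.602, 117.113, -2.603, 43.732, 70.783], 'ee_pos': [0.487, 0.08, 0.137], 'tool_rot': [179.875, -0.01, 80.885], 'ft_force': [-0.847, -3.528, 3.77], 'wrist_torque': [-0.41, 0.331, 0.366], 'gripper_width': 0.017}
slide [ 0.06 -0.08  0.  ] dr [ 0.002 -0.001  0.399]
```

move_arm(slide=[[0.03, -0.04, 0.05], [0.03, -0.04, 0.05], [0.03, -0.04, 0.05], [0.03, -0.04, 0.05], [0.03, -0.04, 0.05]], dr=[[0, 0, 0.1], [0, 0, 0.2], [0, 0, 0.3], [0, 0, 0.4], [0, 0, 0.4]], jaw=[1, 1, 1, 1, 1])

```text
time_s: 11.75
ee_pos: [0.4874, 0.08, 0.1371]
tool_rot: [179.8, -0.1, 58.0]
ft_force: [-0.5, -3.2, 3.1]
gripper_width: 0.0167
```

```bash
python3 -c "
from h import *
st()
s=ctrl.get_image('scene')[:,:,::-1];t=ctrl.get_image('top')[:,:,::-1]
cv2.imwrite('pics/i2.png',np.hstack([tile('top',(262,240),30,300,500,t),tile('scene',(298,195),30,500,500,s)]))"
```

```text
{'time_s': 11.75, 'joints': [-21.319, 19.259, 10.369, 117.273, -4.812, 43.68, 49.95], 'ee_pos': [0.487, 0.08, 0.137], 'tool_rot': [179.813, -0.064, 57.995], 'ft_force': [-0.548, -3.15, 3.116], 'wrist_torque': [-0.594, 0.265, 0.097], 'gripper_width': 0.017}
top origin 232 190.0 scale 5.0
scene origin 268 165.0 scale 8.333333333333334
```

View pics/i2.png

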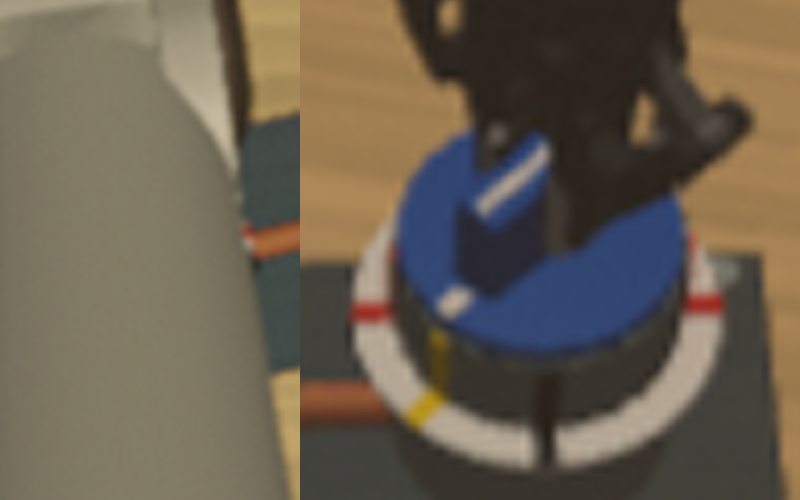

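Scene tile: the disc sits on the rim, cap mark at (457,302), rib top line from (483,208) to (545,150), yellow mark at (425,410).

```bash
python3 - <<'E'
from h import *
U=lambda x,y:(268+(x-300)/8.3333,165+y/8.3333)
c=np.array([.4866,.0812,0])
A=lambda d:np.degrees(np.arctan2(d[1],d[0]))
for l,x,y,z in(("mark",457,302,.118),("yellow",425,410,.074),("black",545,445,.074)):
    print(l,A(atz("scene",U(x,y),z)-c))
print("rib",A(atz("scene",U(483,208),.156)-atz("scene",U(545,150),.156)))
st()
E
```

```text
mark -31.830205793458774
yellow -31.31555155484036
black 13.986388876995683
rib -29.02538738404108
{'time_s': 11.85, 'joints': [-21.283, 19.262, 10.339, 117.274, -4.812, 43.681, 50.002], 'ee_pos': [0.487, 0.08, 0.137], 'tool_rot': [179.823, -0.067, 58.039], 'ft_force': [-0.714, -4.672, 5.024], 'wrist_torque': [-0.73, 0.261, 0.062], 'gripper_width': 0.017}
```

move_arm(slide=[[0, 0, 0.05], [0, 0, 0.05], [0, 0, 0.05], [0, 0, 0.05], [0, 0, 0.05]], dr=[[0, 0, 0.02], [0, 0, 0.035], [0, 0, 0.035], [0, 0, 0.035], [0, 0, 0.035]], jaw=[1, 1, 1, 1, 1])

```text
time_s: 12.48
ee_pos: [0.4871, 0.0799, 0.137]
tool_rot: [179.8, -0.1, 56.1]
ft_force: [-3.0, -3.5, 7.9]
gripper_width: 0.0171
```

```bash
python3 - <<'E'
from h import *
st()
s=ctrl.get_image('scene')[:,:,::-1]
cv2.imwrite('pics/i3.png',np.hstack([tile('scene',(280,195),55,500,500,s),tile('scene',(300,195),22,300,500,s)]))
for i in range(6): ctrl.get_image('top')
st()
E
```

```text
{'time_s': 12.475, 'joints': [-21.586, 19.277, 10.706, 117.296, -4.995, 43.692, 48.282], 'ee_pos': [0.487, 0.08, 0.137], 'tool_rot': [179.843, -0.063, 56.143], 'ft_force': [-2.997, -3.46, 7.902], 'wrist_torque': [-0.409, 0.653, 0.349], 'gripper_width': 0.017}
scene origin 225 140.0 scale 4.545454545454546
scene origin 278 158.33333333333334 scale 6.818181818181818
{'time_s': 12.825, 'joints': [-21.585, 19.274, 10.708, 117.293, -4.996, 43.69, 48.284], 'ee_pos': [0.487, 0.08, 0.137], 'tool_rot': [179.838, -0.068, 56.141], 'ft_force': [-2.329, -2.855, 7.821], 'wrist_torque': [-0.419, 0.641, 0.424], 'gripper_width': 0.017}
```

View pics/i3.png

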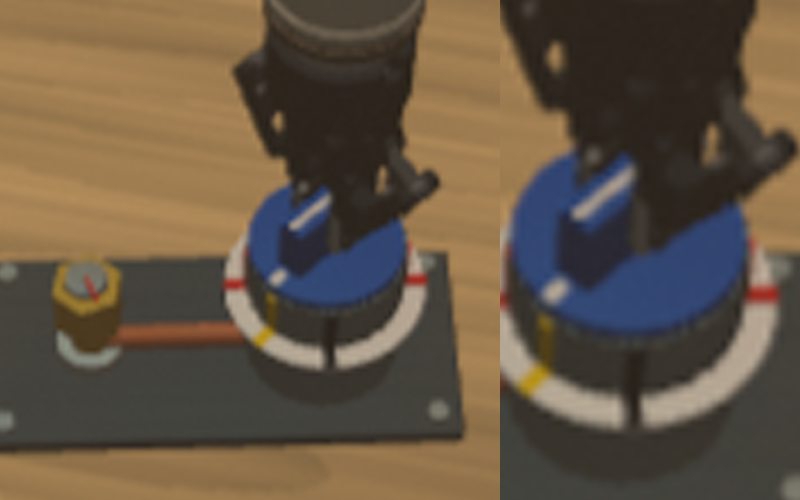

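The cap mark at (279,275) lines up with the yellow mark at (264,337), the nut's red line is unchanged at (92,290), and the hold is steady over 0.35 s. Handing in.

```bash
python3 -c "
from workcell import ctrl
print(ctrl.hand_in())"
```

```text
the job is handed in; nothing more can be done
None
```

The job was done in the order asked and handed in at about 12.8 s, with the gripper still holding the cap at the yellow mark.

- **Nut:** I turned it clockwise until the wrist torque rose to about 1 N m at the stop. Its red line then showed about 69° (1.2 rad), assuming that line lies along +y at zero. It was unchanged in the last picture.
- **Cap insertion:** The middle-sized cap went into the gaps without contact. I pressed it home at about 29 N, with the tool at 0.137 m, which is the height expected when the cap is fully home.
- **Cap turn:** It is turned about 48° clockwise (0.83 rad). That is slightly past the yellow mark, to take up the lug play, and well short of the click at 1.1.
- **Last checks:** The pose did not change over 0.35 s, with a torque of about 0.4 N m and the grip closed on the rib. At 0.80 rad a picture put the cap's disc mark at -31.8° and the yellow mark at -31.3°. The rib line read -29.0°, about 2.5° off the other two.
- **Not measured:** I could not see the rotor angle. From the stated play I expect 0.73 to 0.80 rad.
- **Bystanders:** I did not touch the other things on the bench, but I took no final picture of all of them.

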